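# Shut and lock the sprung hatch of a fume-filter unit

### The job

The filter hatch on top of the fume-filter unit stands ajar on its hinge springs. Press it down with your fingertips until it is fully shut and, with the tips in their slots, turn both round quarter-turn fasteners clockwise to their stops, so that the hatch stays shut and locked when you let go. Do not pull the hatch open any further, and leave everything else where it stands.

Things in the scene. Friction and masses are not known exactly. Their poses are not given: they have to be found in the camera images.
- filter_unit: white fume-filter unit fixed on the bench, 340 mm deep (its own x), 460 mm wide (y), 160 mm tall. Origin: centre of its underside; its front faces its own -x (towards the robot); turned a little about the vertical. The right two thirds of its top (-y side) is the hatch, the left 110 mm is a flat deck
- hatch (a joint): angle of the grey hatch in rad: 0 = fully shut, flush with the unit's top face; grows as its front edge rises. Hinge line along the unit's y on the far side, at x = +115 mm, z = 160 mm in the unit's frame. It starts about 0.15 to 0.3 rad open, where springs hold it; pressing it shut takes about 4 N at the fasteners, and let go unlocked it springs up again
- hatch_front (a point): middle of the hatch's front edge, top face; the hatch is 306 mm wide, 260 mm from hinge line to front edge, 6 mm thick
- fastener_left (a joint): angle of the left fastener in rad, clockwise from above: 0 unlocked, 1.57 locked (hard stops). Starts at 0 to 0.35, stays where left, turns with 0.08 N m. From 0.85 on its cam tongue passes under a ledge of the case, if the hatch is held fully down; with the hatch higher it strikes the ledge or ends above it. Locked, it holds the hatch with 1 to 2 mm of play
- fastener_right (a joint): the same for the right fastener. Both fasteners are dials 84 mm across on the hatch. A 5 mm metal plate is the floor of a slot 30 mm wide that runs straight across the dial through its axis, open at both ends; on each side of it stands a black half-moon cheek 17 mm tall, its top 22 mm above the hatch
- left_slot (a point): left fastener (hatch's +y half): point on its axis on the slot floor, 5 mm above the hatch's top face, 205 mm from the hinge line; with the hatch shut at x -90, y +45, z 165 mm in the unit's frame. x runs along the slot, z up along the axis. Unlocked, the slot points from front edge to hinge; locked, it lies parallel to the front edge
- right_slot (a point): right fastener (hatch's -y half), same dial: point on its axis on the slot floor; with the hatch shut at x -90, y -155, z 165 mm in the unit's frame; axes as for the left one
- beaker: small open glass beaker, 42 mm across, 58 mm tall, standing on the unit's flat deck to the left of the hatch (the +y side of the unit); origin: centre of its underside; to be left alone
- dropper_bottle: small amber dropper bottle, 36 mm across, 75 mm tall, standing on the same deck, farther back; origin: centre of its underside; to be left alone
- flask: conical glass flask, 82 mm across its base, 121 mm tall, on the bench beside the unit; origin: centre of its underside; to be left alone
- reagent_bottle: white plastic bottle, 70 mm across, 150 mm tall, on the bench beside the unit; origin: centre of its underside; to be left alone
- dish: white porcelain dish, 90 mm across, 35 mm tall, on the bench beside the unit; origin: centre of its underside; to be left alone
- screwdriver: screwdriver lying on the bench to the left of the unit; to be left alone
- prefilter: flat prefilter cassette, 120 x 85 x 22 mm, lying on the bench to the right of the unit; origin: centre of its underside; to be left alone

How it is judged:
At the end, for the whole second after the job is handed in: The hatch is shut within 0.02 rad (its front edge within 5 mm of flush) and stays so with nothing touching it; both fasteners are turned to within 0.17 rad (10 degrees) of the locked stop (value of joint hatch below 0.02 rad and value of joint each of fastener_left, fastener_right above 1.4 rad and not (velocity of joint hatch above 0.05 rad/s)).
It fails at once if the hatch was pulled open beyond 0.45 rad (value of joint hatch above 0.45 rad).
It fails at once if a bystander was moved by more than 30 mm or lifted (distance of any of beaker, dropper_bottle, flask, reagent_bottle, dish, screwdriver, prefilter from where it was at the start of the episode above 0.03 m).
It also fails if it takes over 54 s, if anything falls off the work surface, if the arm or the gripper's body presses on something with over 40 N, if the wrist force passes 120 N, or if a joint passes its speed limit or range.

### The arm

A 6-joint arm with a two-finger parallel gripper is mounted at the origin on the work surface. World frame = base frame: x ahead of the robot, y to its left, z up, the work surface at z = 0. Lengths are in m, angles in rad, forces in N, time in s.
With the tool pointing down it reaches from about 0.225 to 0.875 m from the base axis. Payload 3.4 kg.
Tool frame: the origin (TCP) lies between the finger pads; the fingertips stand 11 mm ahead of it and the grasp point (between the pads) lies 8 mm behind it; z points along the fingers, y is the line along which they close (so a half turn about z gives the same grasp; the last joint's range is limited). The gripper opens to 85 mm and grips with 20 to 120 N. Pads are 22 mm wide; open, the fingers measure 114 mm over their backs; the gripper's body (76 mm by 85 mm) begins 54 mm behind the grasp point. The pads swing forward as they close: fully open they stand 13 mm farther back than shut.
Start: joints at [-1.417, 0.276, 1.505, -0, 1.361, -0.121], TCP at [0.156, -0.553, 0.242] pointing down, gripper open.
Joint ranges: [-2.89, 2.89], [-0.75, 2.08], [0.22, 2.7], [-1.18, 4.32], [0.11, 2.71], [-2.7, 2.7]. Speed limits (rad/s): [2.57, 2.57, 3.14, 3.14, 3.14, 3.14].

### API

Orientations are given as a unit quaternion [w, x, y, z].
In Python, from rig import sensors, eyes, manip gives the robot as it stands.
- The arm moves only by the tool drive_tool, never from a script. Its argument "deltas" is a list of rows, each an object with "linear": the shift along the world's x, y, z in mm, a list of three; "twist": the turn about the world's z in degrees; "claw": the opening, from 0 (shut) to 1 (fully open). In form: [{"linear": [tx, ty, tz], "twist": twist, "claw": claw}, ...]. A call has 1 to 12 rows; each row is the pose to reach, as a shift and turn from the pose commanded when the call began; what a row does not reach only later rows make up. A row lasts 1/12 s, in which the tool goes at most 41.7 mm and 7.16 degrees, less where a joint would pass 70% of its speed; a pose out of reach is approached as far as the arm can. A call with a gripper value outside its range is refused whole. The fingers move at their own pace and stop on an object; "squeeze" is the grip in N (left out, the last holds). Time passes only in rows, so rows that repeat a pose let the fingers close. It gives the time, the measured TCP pose, the force, the opening and the grip force at its end, in the units of the state.
- sensors.get_state(): the state, without advancing time (a new reading comes with each control period).
- eyes.get_image(name): name is "scene" or "top" or "wrist"; returns the picture (384x512x3 uint8, red, green, blue); there is no depth.
- eyes.camera_model(name): a dict with "intrinsics" (3x3 intrinsics, pixels), "dist" ([k1, k2, p1, p2, k3] as OpenCV has them; the pictures are not rectified), "R" (3x3) and "t" (3): a world point X has camera coordinates R X + t. Camera axes: x right, y down, z forward; pixel columns grow to the right and rows downward; lengths in m; the calibration is good to about 2 mm. A picture is of the moment at which its call begins: read the wrist's pose just before it. camera_model takes no time and is no camera call; for the wrist camera it gives the pose at the moment of the call.
- manip.sign_off(): hands the job in; it is judged then, once.
The state is a dict: "clock": time; "qpos": joint angles; "qd": joint speeds; "effort": joint torques, N m; "position": TCP position; "ee_rot": TCP orientation; "contact_force": force on the tool from outside, world axes, zero at the start; "moment": the same for the moment, N m; "width": finger opening in m; "gripper_force": force on a finger pad.
Only numpy, scipy, OpenCV 4.12 (cv2) and the standard library are available. Lean on these libraries where they do the work, as an engineer would, in place of code of your own. Each camera call takes 0.05 s, during which the arm holds its last target. There are 200 camera calls.

## Working session

There is one attempt and no reset: what is moved stays moved. The work goes in short steps, Python scripts to look and compute and a tool call to move; the robot and the scene stay as the last step left them, time stands still between calls to the robot, and variables do not carry over. Pictures are saved under pics/ and viewed, at most 10 in all, crops included, and the job is handed in when it is done.

Besides the shell and the picture viewer there is one more tool, called after "Call:" by a JSON object that holds its "op" and its "data", one argument or row to a line. drive_tool: Moves the arm, as the interface text tells. Its arguments: {"type":"object","properties":{"deltas":{"type":"array","items":{"type":"object","properties":{"linear":{"type":"array","items":{"type":"number"}},"twist":{"type":"number"},"claw":{"type":"number"}}}},"squeeze":{"type":"number"}},"required":["deltas"]}

```bash
mkdir -p pics
python3 - <<'E'
from rig import sensors, eyes
import cv2, numpy as np
s=sensors.get_state(); print(s['clock'],s['position'],s['ee_rot'],s['width'])
for n in ['top','scene']:
    im=eyes.get_image(n); np.save(f'{n}0.npy',im)
    m=eyes.camera_model(n); print(n,np.round(m['intrinsics'],1).tolist(),m['dist'],np.round(m['R'],3).tolist(),m['t'])
    cv2.imwrite(f'pics/{n}0.png',cv2.resize(im[:,:,::-1],(800,600),interpolation=cv2.INTER_CUBIC))
E
```

```text
0.0 [ 0.15594723 -0.55289902  0.24140575] [-9.40222534e-04  9.90573059e-01  1.36982227e-01 -2.64228109e-05] 0.08550457142446334
top [[353.8, 0.0, 251.6], [0.0, 353.8, 192.4], [0.0, 0.0, 1.0]] [0.0125133 0.        0.        0.        0.       ] [[-0.028, -1.0, 0.009], [-0.988, 0.026, -0.154], [0.153, -0.013, -0.988]] [0.00215443 0.63428058 1.25300787]
scene [[346.7, 0.0, 260.4], [0.0, 346.7, 192.1], [0.0, 0.0, 1.0]] [-0.07989386  0.          0.          0.          0.        ] [[-0.697, 0.716, 0.018], [0.414, 0.423, -0.806], [-0.585, -0.555, -0.592]] [ 0.42642202 -0.16152154  1.51219827]
```

View pics/top0.png

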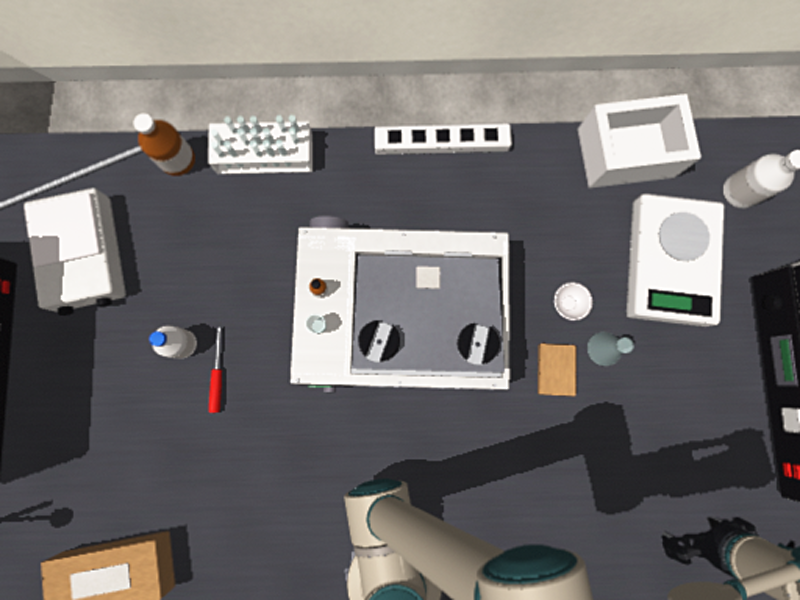

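View pics/scene0.png

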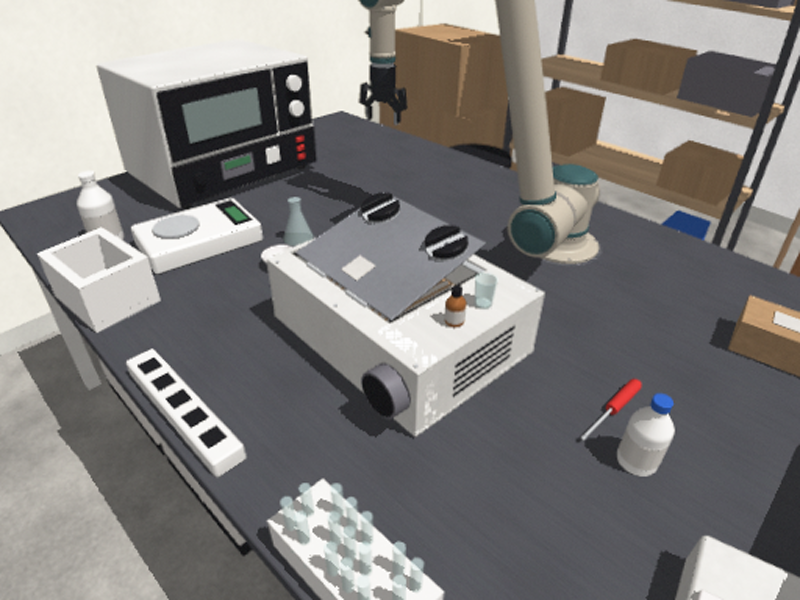

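```bash
cat > h.py <<'E'
import numpy as np, cv2
from rig import eyes
from scipy.optimize import least_squares
def U(p,a):  # unit->world, p=(x,y,yaw,hatch); a unit pts
    c,s=np.cos(p[2]),np.sin(p[2]); a=np.atleast_2d(a)
    return np.c_[p[0]+c*a[:,0]-s*a[:,1], p[1]+s*a[:,0]+c*a[:,1], a[:,2]]
def H(p,a):  # hatch pts (given in shut unit frame) rotated by hatch angle
    a=np.atleast_2d(a).astype(float); x=a[:,0]-.115; z=a[:,2]-.16; c,s=np.cos(p[3]),np.sin(p[3])
    return U(p,np.c_[.115+c*x+s*z, a[:,1], .16-s*x+c*z])
def P(n,X,m=None):
    m=m or eyes.camera_model(n)
    return cv2.projectPoints(X,cv2.Rodrigues(np.array(m['R']))[0],np.array(m['t']),np.array(m['intrinsics']),np.array(m['dist']))[0][:,0]
E
python3 - <<'E'
from h import *
k=1.5625
C=[[.17,.23,.16],[.17,-.23,.16],[-.17,-.23,.16],[-.17,.23,.16]]
D=[[-.09,.045,.165],[-.09,-.155,.165]]; F=[[-.145,.045-.045+.098,.16],[-.145,-.208,.16]]
top=np.array([[299,228],[509,233],[509,386],[292,383],[379,341],[479,343]])/k
sc=np.array([[543,293],[447,242],[381,207]])/k
mt,ms=eyes.camera_model('top'),eyes.camera_model('scene')
def r(p):
    return np.r_[(P('top',np.r_[U(p,C),H(p,D)],mt)-top).ravel(),(P('scene',np.r_[U(p,C[3]),H(p,D)],ms)-sc).ravel()]
s=least_squares(r,[.6,0,0,.2],loss='soft_l1'); p=s.x; print(p.round(4)); print((r(p)*k).reshape(-1,2).round(1))
np.save('p.npy',p)
print('open',H(p,D).round(4)); p2=p.copy();p2[3]=0; print('shut',H(p2,D).round(4))
im=cv2.resize(np.load('top0.npy')[115*1:250,180:335,::-1],None,fx=5,fy=4.4*5/4.4,interpolation=cv2.INTER_CUBIC)
# slot angles: rectify dial plane in the top view, clockwise from unit x
for nm,d in zip('LR',D):
    a=np.linspace(-.045,.045,181); X,Y=np.meshgrid(a,a,indexing='ij')
    q=P('top',H(p,np.c_[(d[0]-X).ravel(),(d[1]-Y).ravel(),np.full(X.size,.165)]),mt).astype(np.float32).reshape(181,181,2)
    w=cv2.remap(np.load('top0.npy'),q[...,0],q[...,1],cv2.INTER_CUBIC); cv2.imwrite(f'pics/d{nm}.png',w[:,:,::-1])
a=np.hstack([cv2.imread('pics/dL.png'),cv2.imread('pics/dR.png')]); cv2.imwrite('pics/d.png',cv2.resize(a,(724,362)))
E
```

```text
[ 0.6045 -0.0324 -0.054   0.2751]
[[-0.  -1.4]
 [-0.6 -0.6]
 [ 0.4  3. ]
 [-1.5  0.3]
 [ 0.5 -0.2]
 [-0.5  0.5]
 [ 1.3 -2.1]
 [-1.6  0.1]
 [-1.5  0.2]]
open [[ 0.5261  0.0169  0.2205]
 [ 0.5153 -0.1828  0.2205]]
shut [[ 0.517   0.0174  0.165 ]
 [ 0.5062 -0.1823  0.165 ]]
```

View pics/d.png

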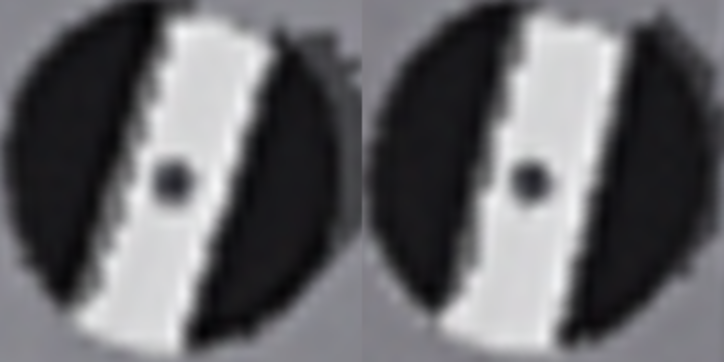

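Call:
{"op": "drive_tool", "data": {
  "deltas": [
    {"linear": [0,0,40],"twist": 5,"claw": 0.5},
    {"linear": [30,30,80],"twist": 10,"claw": 0.5},
    {"linear": [60,60,80],"twist": 17,"claw": 0.5},
    {"linear": [90,90,80],"twist": 24,"claw": 0.5},
    {"linear": [120,120,80],"twist": 31,"claw": 0.5},
    {"linear": [150,150,80],"twist": 38,"claw": 0.5},
    {"linear": [180,180,80],"twist": 45,"claw": 0.5},
    {"linear": [210,210,80],"twist": 52,"claw": 0.5},
    {"linear": [240,240,80],"twist": 59,"claw": 0.5},
    {"linear": [270,270,80],"twist": 59,"claw": 0.5},
    {"linear": [300,300,80],"twist": 59,"claw": 0.5},
    {"linear": [325,330,80],"twist": 59,"claw": 0.5}
  ],
  "squeeze": 40
}}

```text
clock: 1.1
position: [0.4708, -0.2347, 0.322]
ee_rot: [-0.0, 0.795, 0.607, -0.0]
contact_force: [0.3, -0.3, 0.0]
width: 0.0429
gripper_force: 0.0
```

Call:
{"op": "drive_tool", "data": {
  "deltas": [
    {"linear": [27,41,0],"twist": 0,"claw": 0.5},
    {"linear": [27,41,0],"twist": 0,"claw": 0.5},
    {"linear": [27,41,0],"twist": 0,"claw": 0.5},
    {"linear": [27,41,0],"twist": 0,"claw": 0.5}
  ]
}}

```text
clock: 1.43
position: [0.4963, -0.1953, 0.3219]
ee_rot: [-0.0, 0.794, 0.608, -0.001]
contact_force: [0.2, 0.4, -0.5]
width: 0.0428
gripper_force: 0.0
```

Run:
```python
from h import *
from rig import sensors
s=sensors.get_state(); print(s['clock'],s['position'].round(4) if hasattr(s['position'],'round') else s['position'],s['ee_rot'],s['width'],s['qpos'],s['contact_force'])
m=eyes.camera_model('wrist'); im=eyes.get_image('wrist')
p=np.load('p.npy'); D=[[-.09,.045,.165],[-.09,-.155,.165]]
q=P('wrist',H(p,D),m); print(q)
v=im[:,:,::-1].copy()
for x in q: cv2.circle(v,tuple(int(t) for t in x.round()),3,(0,0,255),1)
cv2.imwrite('pics/w1.png',cv2.resize(v,(800,600),interpolation=cv2.INTER_CUBIC))
```

```text
1.4333 [ 0.4963 -0.1953  0.3219] [-1.88847563e-04  7.94242859e-01  6.07599957e-01 -7.32396164e-04] 0.04284585705122845 [-5.04589827e-01  1.78122338e-01  1.44210055e+00 -1.19128320e-03
  1.52230385e+00 -2.39806212e-01] [ 0.24064035  0.42460345 -0.46854704]
[[ 207.60803969 -120.16264085]
 [ 268.08688265  171.99300167]]
```

View pics/w1.png

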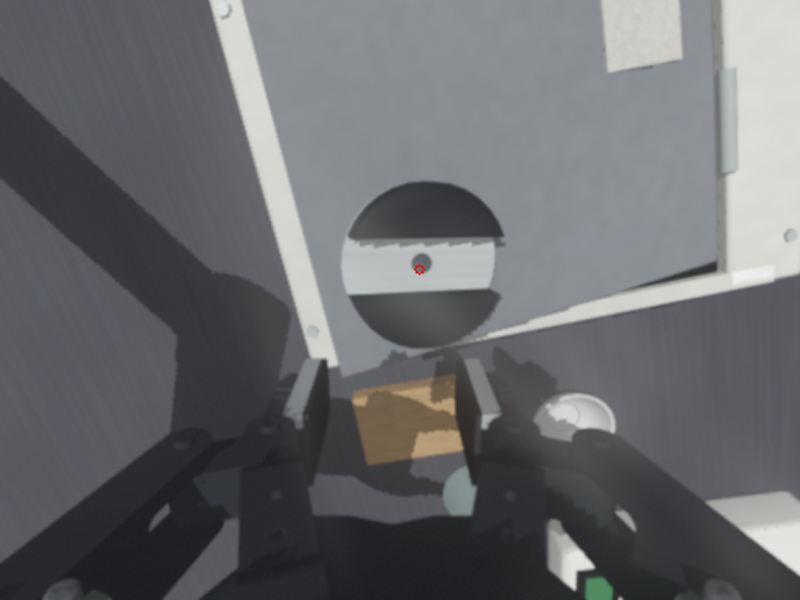

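Call:
{"op": "drive_tool", "data": {
  "deltas": [
    {"linear": [17,15,-20],"twist": 2,"claw": 0.5},
    {"linear": [17,15,-35],"twist": 2,"claw": 0.5},
    {"linear": [17,15,-55],"twist": 2,"claw": 0.5},
    {"linear": [17,15,-70],"twist": 2,"claw": 0.5},
    {"linear": [16,15,-80],"twist": 2,"claw": 0.5},
    {"linear": [15,15,-90],"twist": 2,"claw": 0.5},
    {"linear": [14,15,-98],"twist": 2,"claw": 0.5},
    {"linear": [13,15,-106],"twist": 2,"claw": 0.5},
    {"linear": [12,15,-112],"twist": 2,"claw": 0.5},
    {"linear": [11,15,-120],"twist": 2,"claw": 0.5},
    {"linear": [11,15,-120],"twist": 2,"claw": 0.5}
  ]
}}

```text
clock: 2.4
position: [0.5069, -0.1802, 0.2011]
ee_rot: [-0.001, 0.784, 0.621, -0.0]
contact_force: [-0.3, -0.9, 0.7]
width: 0.0428
gripper_force: 0.0
```

Run:
```python
from h import *
v=eyes.get_image('wrist')[:,:,::-1]
cv2.imwrite('pics/w2.png',cv2.resize(v,(800,600),interpolation=cv2.INTER_CUBIC))
```

```text
(no output)
```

View pics/w2.png

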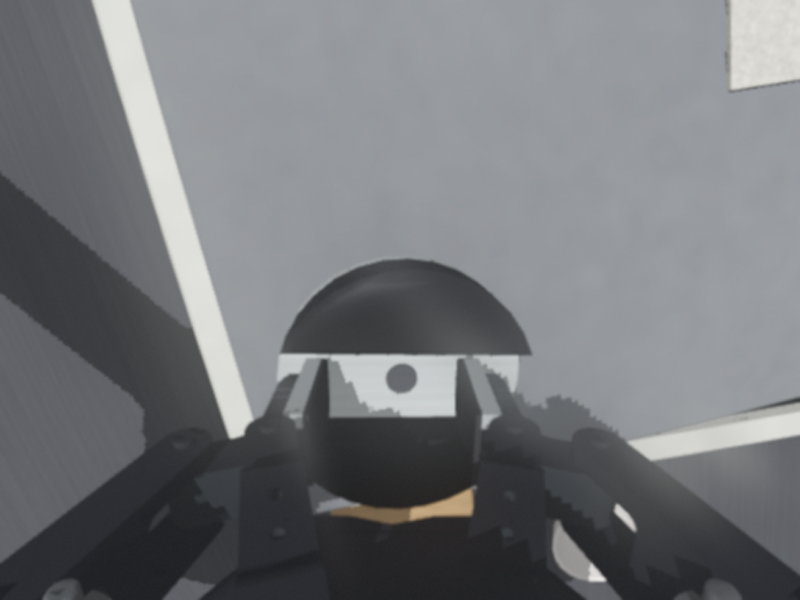

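Call:
{"op": "drive_tool", "data": {
  "deltas": [
    {"linear": [0,0,-4],"twist": 0,"claw": 0.5},
    {"linear": [0,0,-8],"twist": 0,"claw": 0.5},
    {"linear": [0,0,-12],"twist": 0,"claw": 0.5},
    {"linear": [0,0,-16],"twist": 0,"claw": 0.5},
    {"linear": [0,0,-18],"twist": 0,"claw": 0.5},
    {"linear": [0,0,-20],"twist": 0,"claw": 0.5},
    {"linear": [0,0,-20],"twist": 0,"claw": 0.5}
  ]
}}

```text
clock: 3.03
position: [0.5075, -0.1803, 0.1818]
ee_rot: [-0.0, 0.784, 0.621, -0.0]
contact_force: [-1.8, 0.4, 1.1]
width: 0.0427
gripper_force: 0.6
```

Call:
{"op": "drive_tool", "data": {
  "deltas": [
    {"linear": [0,0,-2],"twist": 0,"claw": 0.5},
    {"linear": [0,0,-4],"twist": 0,"claw": 0.5},
    {"linear": [0,0,-6],"twist": 0,"claw": 0.5},
    {"linear": [0,0,-6],"twist": 0,"claw": 0.5}
  ]
}}

```text
clock: 3.37
position: [0.5076, -0.1803, 0.176]
ee_rot: [-0.0, 0.784, 0.621, 0.0]
contact_force: [-0.9, -0.7, 1.1]
width: 0.0426
gripper_force: 0.7
```

Call:
{"op": "drive_tool", "data": {
  "deltas": [
    {"linear": [0,0,-2],"twist": 0,"claw": 0.5},
    {"linear": [0,0,-3],"twist": 0,"claw": 0.5},
    {"linear": [0,0,-3],"twist": 0,"claw": 0.5}
  ]
}}

```text
clock: 3.62
position: [0.5077, -0.1803, 0.1741]
ee_rot: [0.0, 0.784, 0.621, 0.0]
contact_force: [-2.5, 1.1, 8.1]
width: 0.0428
gripper_force: 3.6
```

Call:
{"op": "drive_tool", "data": {
  "deltas": [
    {"linear": [0,0,-1],"twist": 0,"claw": 0.5},
    {"linear": [0,0,-2],"twist": 0,"claw": 0.5},
    {"linear": [0,0,-2],"twist": 0,"claw": 0.5}
  ]
}}

```text
clock: 3.87
position: [0.5077, -0.1804, 0.1739]
ee_rot: [0.001, 0.784, 0.621, 0.0]
contact_force: [-6.4, 2.3, 17.1]
width: 0.0428
gripper_force: 8.6
```

Call:
{"op": "drive_tool", "data": {
  "deltas": [
    {"linear": [0,0,0],"twist": -5,"claw": 0.5},
    {"linear": [0,0,0],"twist": -11,"claw": 0.5},
    {"linear": [0,0,0],"twist": -17,"claw": 0.5},
    {"linear": [0,0,0],"twist": -23,"claw": 0.5},
    {"linear": [0,0,0],"twist": -29,"claw": 0.5},
    {"linear": [0,0,0],"twist": -35,"claw": 0.5},
    {"linear": [0,0,0],"twist": -40,"claw": 0.5},
    {"linear": [0,0,0],"twist": -45,"claw": 0.5},
    {"linear": [0,0,0],"twist": -45,"claw": 0.5}
  ]
}}

```text
clock: 4.62
position: [0.5081, -0.1802, 0.174]
ee_rot: [0.001, 0.962, 0.272, 0.001]
contact_force: [-4.9, 1.7, 16.5]
width: 0.0424
gripper_force: 8.2
```

Call:
{"op": "drive_tool", "data": {
  "deltas": [
    {"linear": [0,0,0],"twist": -6,"claw": 0.5},
    {"linear": [0,0,0],"twist": -12,"claw": 0.5},
    {"linear": [0,0,0],"twist": -18,"claw": 0.5},
    {"linear": [0,0,0],"twist": -24,"claw": 0.5},
    {"linear": [0,0,0],"twist": -30,"claw": 0.5},
    {"linear": [0,0,0],"twist": -35,"claw": 0.5},
    {"linear": [0,0,0],"twist": -38,"claw": 0.5},
    {"linear": [0,0,0],"twist": -38,"claw": 0.5}
  ]
}}

```text
clock: 5.28
position: [0.5093, -0.1807, 0.174]
ee_rot: [0.001, 0.998, -0.055, 0.003]
contact_force: [-1.4, 0.6, 14.6]
width: 0.0426
gripper_force: 7.1
```

Run:
```python
from h import *
from rig import sensors
print(sensors.get_state()['moment'])
v=eyes.get_image('wrist')[:,:,::-1]
cv2.imwrite('pics/w3.png',cv2.resize(v,(800,600),interpolation=cv2.INTER_CUBIC))
```

```text
[ 0.2528291   0.37495408 -0.08524778]
```

View pics/w3.png

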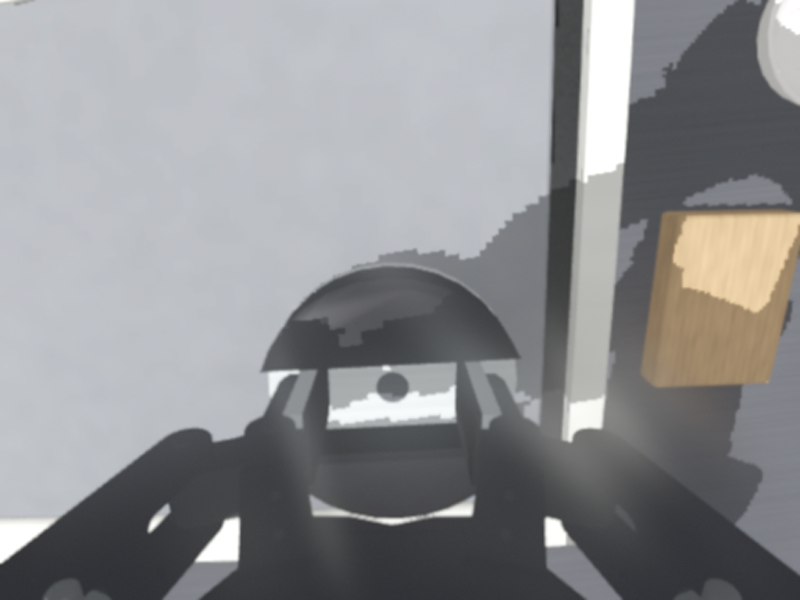

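Call:
{"op": "drive_tool", "data": {
  "deltas": [
    {"linear": [0,0,0],"twist": -3,"claw": 0.5},
    {"linear": [0,0,0],"twist": -5,"claw": 0.5},
    {"linear": [0,0,0],"twist": -5,"claw": 0.5}
  ]
}}

```text
clock: 5.58
position: [0.5087, -0.1805, 0.174]
ee_rot: [0.001, 0.995, -0.098, 0.002]
contact_force: [-3.9, 2.1, 14.9]
width: 0.0427
gripper_force: 10.9
```

Run:
```python
from rig import sensors
s=sensors.get_state();print(s['moment'],s['ee_rot'],s['qpos'])
```

```text
[0.32517567 0.59427912 0.17911102] [ 5.17800909e-04  9.95160433e-01 -9.82439553e-02  1.88912142e-03] [-4.70174441e-01  2.69327312e-01  1.69245690e+00  4.41641755e-04
  1.17591214e+00  1.29725853e+00]
```

Call:
{"op": "drive_tool", "data": {
  "deltas": [
    {"linear": [0,0,0],"twist": 5,"claw": 0.5},
    {"linear": [0,0,20],"twist": 5,"claw": 0.5},
    {"linear": [0,0,50],"twist": 5,"claw": 0.5},
    {"linear": [0,30,80],"twist": 12,"claw": 0.5},
    {"linear": [3,60,90],"twist": 19,"claw": 0.5},
    {"linear": [5,90,90],"twist": 26,"claw": 0.5},
    {"linear": [7,120,90],"twist": 33,"claw": 0.5},
    {"linear": [8,150,90],"twist": 40,"claw": 0.5},
    {"linear": [9,175,90],"twist": 47,"claw": 0.5},
    {"linear": [11,200,90],"twist": 54,"claw": 0.5},
    {"linear": [11,200,90],"twist": 61,"claw": 0.5},
    {"linear": [11,200,90],"twist": 68,"claw": 0.5}
  ]
}}

```text
clock: 6.58
position: [0.519, 0.0215, 0.2609]
ee_rot: [-0.0, 0.878, 0.479, 0.001]
contact_force: [-0.0, -0.7, -0.2]
width: 0.0424
gripper_force: 0.0
```

Call:
{"op": "drive_tool", "data": {
  "deltas": [
    {"linear": [0,0,-10],"twist": 6,"claw": 0.5},
    {"linear": [0,0,-20],"twist": 12,"claw": 0.5},
    {"linear": [0,0,-30],"twist": 16,"claw": 0.5},
    {"linear": [0,0,-30],"twist": 16,"claw": 0.5},
    {"linear": [0,0,-30],"twist": 16,"claw": 0.5}
  ]
}}

```text
clock: 7.0
position: [0.5186, 0.0199, 0.2307]
ee_rot: [-0.0, 0.806, 0.592, -0.0]
contact_force: [0.2, 0.4, 0.7]
width: 0.0426
gripper_force: 0.0
```

Run:
```python
from h import *
from rig import sensors
s=sensors.get_state();print(s['qpos'])
m=eyes.camera_model('wrist')
v=eyes.get_image('wrist')[:,:,::-1].copy()
p=np.load('p.npy');p[3]=0; q=P('wrist',H(p,[-.09,.045,.165]),m)[0]; print(q*1.5625)
cv2.imwrite('pics/w4.png',cv2.resize(v,(800,600),interpolation=cv2.INTER_CUBIC))
```

```text
[-9.60843373e-02  1.99086715e-01  1.63999555e+00  3.31315682e-04
  1.30332110e+00  2.06807676e-01]
[387.83701245 330.33162618]
```

View pics/w4.png

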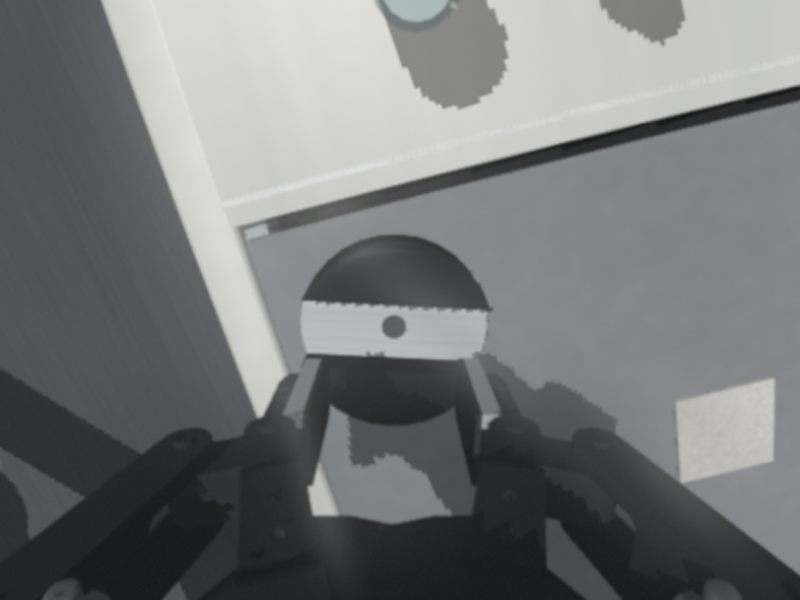

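Call:
{"op": "drive_tool", "data": {
  "deltas": [
    {"linear": [1,-1,-10],"twist": -2,"claw": 0.5},
    {"linear": [1,-1,-25],"twist": -2,"claw": 0.5},
    {"linear": [1,-1,-40],"twist": -2,"claw": 0.5},
    {"linear": [1,-1,-48],"twist": -2,"claw": 0.5},
    {"linear": [1,-1,-54],"twist": -2,"claw": 0.5},
    {"linear": [1,-1,-57],"twist": -2,"claw": 0.5},
    {"linear": [1,-1,-59],"twist": -2,"claw": 0.5},
    {"linear": [1,-1,-60],"twist": -2,"claw": 0.5},
    {"linear": [1,-1,-60],"twist": -2,"claw": 0.5}
  ]
}}

```text
clock: 7.8
position: [0.5197, 0.0187, 0.174]
ee_rot: [0.001, 0.816, 0.579, 0.001]
contact_force: [-4.6, 0.6, 11.3]
width: 0.0424
gripper_force: 5.9
```

Call:
{"op": "drive_tool", "data": {
  "deltas": [
    {"linear": [0,0,-1],"twist": 0,"claw": 0.5},
    {"linear": [0,0,-1],"twist": -6,"claw": 0.5},
    {"linear": [0,0,-1],"twist": -12,"claw": 0.5},
    {"linear": [0,0,-1],"twist": -18,"claw": 0.5},
    {"linear": [0,0,-1],"twist": -24,"claw": 0.5},
    {"linear": [0,0,-1],"twist": -30,"claw": 0.5},
    {"linear": [0,0,-1],"twist": -36,"claw": 0.5},
    {"linear": [0,0,-1],"twist": -42,"claw": 0.5},
    {"linear": [0,0,-1],"twist": -48,"claw": 0.5},
    {"linear": [0,0,-1],"twist": -48,"claw": 0.5}
  ]
}}

```text
clock: 8.63
position: [0.5192, 0.0183, 0.1739]
ee_rot: [0.001, 0.981, 0.195, 0.0]
contact_force: [-7.2, -0.5, 17.2]
width: 0.0429
gripper_force: 8.7
```

Call:
{"op": "drive_tool", "data": {
  "deltas": [
    {"linear": [0,0,0],"twist": -6,"claw": 0.5},
    {"linear": [0,0,0],"twist": -12,"claw": 0.5},
    {"linear": [0,0,0],"twist": -18,"claw": 0.5},
    {"linear": [0,0,0],"twist": -24,"claw": 0.5},
    {"linear": [0,0,0],"twist": -29,"claw": 0.5},
    {"linear": [0,0,0],"twist": -32,"claw": 0.5},
    {"linear": [0,0,0],"twist": -34,"claw": 0.5},
    {"linear": [0,0,0],"twist": -34,"claw": 0.5}
  ]
}}

```text
clock: 9.3
position: [0.5196, 0.0189, 0.174]
ee_rot: [-0.0, 0.995, -0.098, 0.001]
contact_force: [-6.8, 1.7, 16.2]
width: 0.0428
gripper_force: 13.1
```

Run:
```python
from rig import sensors
s=sensors.get_state();print(s['moment'],s['ee_rot'],s['qpos'])
```

```text
[0.15385956 1.0167379  0.26958752] [-2.36933583e-05  9.95166363e-01 -9.81972624e-02  1.09862422e-03] [-9.75326566e-02  2.41933407e-01  1.73184607e+00  4.95934882e-05
  1.16561589e+00  1.66995582e+00]
```

Stop reached. Back off, lift clear, and check with the wrist and top cameras.

Call:
{"op": "drive_tool", "data": {
  "deltas": [
    {"linear": [0,0,0],"twist": 5,"claw": 0.5},
    {"linear": [0,0,10],"twist": 5,"claw": 0.5},
    {"linear": [0,0,40],"twist": 5,"claw": 0.5},
    {"linear": [0,0,75],"twist": 5,"claw": 0.5},
    {"linear": [-30,0,110],"twist": 5,"claw": 0.5},
    {"linear": [-65,-20,130],"twist": 5,"claw": 0.5},
    {"linear": [-100,-45,150],"twist": 5,"claw": 0.5},
    {"linear": [-130,-65,150],"twist": 5,"claw": 0.5},
    {"linear": [-160,-85,150],"twist": 5,"claw": 0.5},
    {"linear": [-160,-85,150],"twist": 5,"claw": 0.5},
    {"linear": [-160,-85,150],"twist": 5,"claw": 0.5}
  ]
}}

```text
clock: 10.22
position: [0.3588, -0.0673, 0.3216]
ee_rot: [0.001, 0.998, -0.057, 0.002]
contact_force: [1.0, -0.6, 0.5]
width: 0.0427
gripper_force: 0.0
```

Run:
```python
from h import *
a=eyes.get_image('top')[120:260,170:350,::-1]; b=eyes.get_image('scene')[60:300,130:400,::-1]
cv2.imwrite('pics/f.png',np.hstack([cv2.resize(a,(400,311),interpolation=cv2.INTER_CUBIC),cv2.resize(b,(350,311),interpolation=cv2.INTER_CUBIC)]))
```

```text
(no output)
```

View pics/f.png

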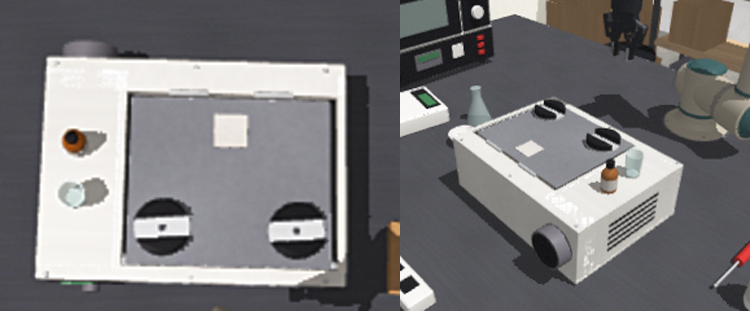

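The picture shows the hatch flush, with both slots (at about (162,229) and (297,231)) lying parallel to the front edge. The beaker and dropper bottle on the deck haven't moved.

```bash
python3 -c "
from rig import manip; print(manip.sign_off())"
```

```text
the job is handed in; nothing more can be done
None
```

The hatch is shut flush, both fasteners are turned clockwise to their stops, and the job was handed in at about 10 s of the 54 s allowed; the hand-in call did not report a verdict.

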